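# Click the mending box shut and hold it up by its handle

### The arm

A 6-joint arm with a two-finger parallel gripper is mounted at the origin on a cart in front of the work surface, level with it; the furniture and walls round the work are solid. World frame = base frame: x ahead of the robot, y to its left, z up, the work surface at z = 0. Lengths are in m, angles in rad, forces in N, time in s.
With the tool pointing down it reaches from about 0.35 to 0.975 m from the base axis. Payload 7.1 kg.
Tool frame: the origin (TCP) lies midway between the tips of the shut fingers; the grasp point (between the pads) lies 19 mm behind it; z points along the fingers, y is the line along which they close (so a half turn about z gives the same grasp; the last joint's range is limited). The gripper opens to 88 mm and grips with 3 to 60 N. Pads are 20 mm wide; open, the fingers measure 115 mm over their backs; the gripper's body (75 mm by 178 mm) begins 61 mm behind the grasp point.
Start: joints at [-1.181, 0.423, 1.63, -0, 1.089, -0.019], TCP at [0.248, -0.573, 0.202] pointing down, gripper open.
Joint ranges: [-3, 3], [-0.9, 2.11], [0.09, 2.58], [-1.31, 4.45], [0.11, 2.69], [-2.54, 2.54]. Speed limits (rad/s): [2.39, 2.39, 3.01, 3.14, 3.14, 3.14].

### API

Orientations are given as a unit quaternion [w, x, y, z].
In Python, from station import move_pose, movel, movej, command_gripper, wait, inverse_kinematics, read_camera, camera_info, MotionError, job_done, get_time, get_joint_pos, get_qvel, get_effort, get_tcp_pos, get_ee_rot, get_ft_force, get_ft_torque, get_grip_width, get_finger_force gives the robot as it stands. Calls block until the motion is done:
- move_pose(position, orientation): joint-space move of the TCP to a pose.
- movel(position, frame=None, v=0.15, until_force=None): straight line of the TCP; frame=None keeps the orientation; v is the mean speed in m/s. With until_force (N) it stops when the force on the tool has changed by that much, and returns True; else False.
- movej(angles): joint-space move.
- command_gripper(opening): opening from 0.0 (shut) to 1.0 (fully open); the grip force is fixed at half the most; returns when the fingers have stopped.
- wait(seconds).
- inverse_kinematics(position, orientation): joint angles nearest the present ones, or None.
- read_camera(name): name is "scene" or "side" or "wrist"; returns the picture (420x560x3 uint8, red, green, blue); there is no depth.
- camera_info(name): a dict with "intrinsics" (3x3 intrinsics, pixels), "T" (4x4, takes a point from camera to world coordinates); the wrist camera has in their place "tool_from_camera" (4x4, takes a point from camera to tool coordinates, whose origin is the TCP and whose axes are the flange's). Camera axes: x right, y up, looking along -z (the intrinsics and any distortion apply to the point x, -y, -z); pixel columns grow to the right and rows downward; lengths in m; the calibration is good to about 2 mm. A picture is of the moment at which its call begins: read the wrist's pose just before it. camera_info takes no time and is no camera call.
A pose or a line that the arm cannot do raises MotionError and nothing moves.
- job_done(): hands the job in; it is judged then, once.
Readings, each from a call of its own:
- get_time(): time.
- get_joint_pos(): joint angles.
- get_qvel(): joint speeds.
- get_effort(): joint torques, N m.
- get_tcp_pos(): TCP position.
- get_ee_rot(): TCP orientation.
- get_ft_force(): force on the tool from outside, world axes, zero at the start.
- get_ft_torque(): the same for the moment, N m.
- get_grip_width(): opening from 0.0 (shut) to 1.0 (fully open).
- get_finger_force(): force on a finger pad.
Only numpy, scipy, OpenCV 4.12 (cv2) and the standard library are available. Lean on these libraries where they do the work, as an engineer would, in place of code of your own. Each camera call takes 0.05 s, during which the arm holds its last target. There are 200 camera calls.

### The job

The teal mending box has been left open on the laundry worktop. Press its lid down until the catch at the front clicks and take your hand away, so that the catch alone keeps it shut; then lift the box by the carrying handle on its lid, keeping it upright, until its underside is about 12 cm above the worktop (10 at the least), and hold it there level and still: finish while you are holding it, without putting it down. Leave the tape roll, starch can, cream jar and clothes peg around it where they are.

Things in the scene. Friction and masses are not known exactly. Their poses are not given: they have to be found in the camera images.
- mending_box: The teal mending box (0.4 to 0.7 kg, loose), 124 (x) x 184 (y) x 65 (z, lid shut) mm. Origin: centre of its underside; z up; its own -x side is the front, which faces the robot to within 0.5 rad of yaw; two reels of thread and a peg lie in it. The lid is hinged at the upper rear edge. A lid that is not caught lets the box swing open when it is lifted by the handle.
- catch (a point): Tip of the sprung brass wedge of the catch, at the middle of the box's front, 41 mm above the underside. As the lid is pressed home (about 4 to 7 N down at its front edge) the wire loop under the lid's lip snaps beneath the wedge, which then keeps the lid shut, with about 1 mm of play, and carries the box's weight when it hangs from the handle.
- mending_box_lid (a joint): Angle of the lid in rad: 0 is fully shut, growing as its front edge rises; it starts between 0.3 and 1.05. A stiff friction hinge: the lid stays where it is left (1 to 2 N at its front edge moves it). Held by the catch it is about 0.01, certainly under 0.02; it cannot be turned below 0.
- lid_hinge (a point): Point on the hinge line, at the middle of its length: 62 mm behind the box's origin (box +x) and 53.5 mm above the underside. The hinge line runs along the box's y.
- lid_press (a point): Point on the lid's flat top surface at the middle of its front edge, 13 mm in from the edge: a good place to press. Turns with the lid, 104 mm from the hinge line. With the lid shut it lies at x = -42 mm, z = 64.5 mm in the box's frame.
- handle_grip (a point): Centre of the bar of the black carrying handle fixed on the lid. The bar is 14 to 16 mm wide (box x), 14 to 16 high and 90 long (box y), with 62 mm free between its posts and 27 mm below it. Turns with the lid; lid shut, it is 98.5 mm above the underside and 4 mm behind the origin, over the centre of mass within 5 mm; the fingers go down before and behind the bar.
- starch_can: Slim white spray can with a green cap, 52 mm across, 171 mm tall, standing behind the box, to the left. Origin: centre of its underside. Leave it alone.
- cream_jar: Red-lidded cream jar, 58 mm across, 50 mm tall, standing to the left of the box. Origin: centre of its underside. Leave it alone.
- tape_roll: Roll of beige tape lying flat, 98 mm across, 25 mm high, behind the box. Origin: centre of its underside. Leave it alone.
- peg_a: Wooden clothes peg lying flat, 15 x 72 x 12 mm, to the right of the box. Origin: centre of its underside. Leave it alone.

How it is judged:
By the outcome, as a careful person would: the job done as asked, in the order asked, and still so for the second after the job is handed in, while the arm keeps its last pose, push and grip.
It also fails if it takes over 45 s, if anything falls off the work surface, if the arm or the gripper's body presses on something with over 40 N, if the wrist force passes 120 N, or if a joint passes its speed limit or range.

## Working session

There is one attempt and no reset: what is moved stays moved. The work goes in short steps, each a Python script; the robot and the scene stay as the last script left them, time stands still between calls to the robot, and variables do not carry over. Pictures are saved under pics/ and viewed, at most 12 in all, crops included, and the job is handed in when it is done.

```bash
mkdir -p pics; ls; python3 - <<'E'
from station import *
import cv2,numpy as np
for n in ["scene","side"]:
    cv2.imwrite(f"pics/{n}0.png",cv2.resize(read_camera(n)[:,:,::-1],(800,600),interpolation=cv2.INTER_CUBIC))
    print(n,camera_info(n))
print(camera_info("wrist"),get_time(),get_ee_rot())
E
```

```text
pics
scene {'intrinsics': array([[510.36363818,   0.        , 282.97869662],
       [  0.        , 510.36363818, 208.48828492],
       [  0.        ,   0.        ,   1.        ]]), 'T': array([[-0.5549324 ,  0.60214173, -0.57399945,  0.03501435],
       [-0.8317093 , -0.38698487,  0.39812354,  0.44859977],
       [ 0.0175977 ,  0.69833233,  0.71555732,  0.69108783],
       [ 0.        ,  0.        ,  0.        ,  1.        ]])}
side {'intrinsics': array([[425.25047516,   0.        , 271.87790771],
       [  0.        , 425.25047516, 208.81817211],
       [  0.        ,   0.        ,   1.        ]]), 'T': array([[-0.51731637,  0.72575326, -0.45350412,  0.13742498],
       [-0.85576561, -0.44302783,  0.26719198,  0.3295225 ],
       [-0.0069995 ,  0.52631602,  0.85026023,  0.80426004],
       [ 0.        ,  0.        ,  0.        ,  1.        ]])}
{'intrinsics': array([[323.08303304,   0.        , 283.89796543],
       [  0.        , 323.08303304, 210.27918242],
       [  0.        ,   0.        ,   1.        ]]), 'tool_from_camera': array([[ 5.34952322e-04,  9.65727393e-01,  2.59557923e-01,
         7.09565392e-02],
       [ 9.99999046e-01, -1.86058909e-04, -1.36874892e-03,
         4.95647748e-04],
       [-1.27354526e-03,  2.59558408e-01, -9.65726572e-01,
        -1.83381762e-01],
       [ 0.00000000e+00,  0.00000000e+00,  0.00000000e+00,
         1.00000000e+00]])} 0.1 [-6.90833647e-04  9.79188678e-01  2.02950827e-01 -1.31094224e-04]
```

View pics/scene0.png

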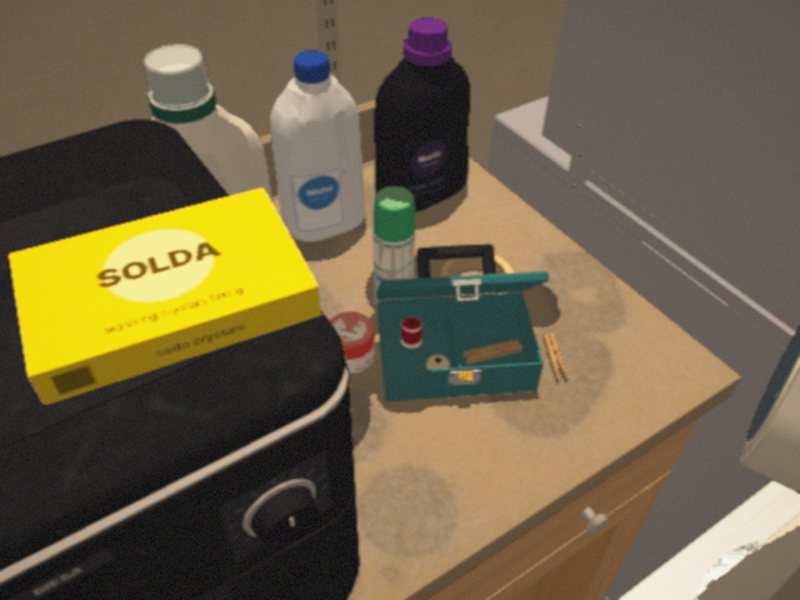

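View pics/side0.png

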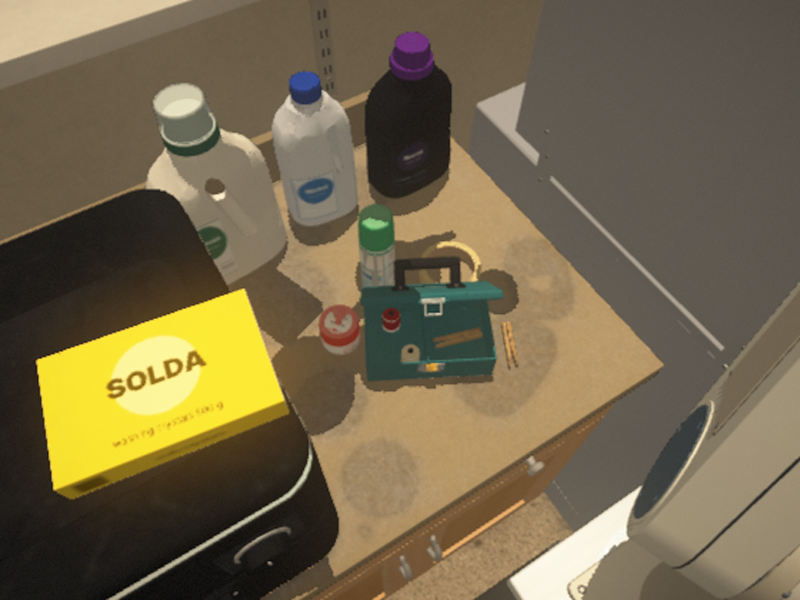

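The box is open: front bottom corners are near (387,402) and (537,390) in the scene picture, with the lid raised and the handle behind it. I'll enlarge both views for exact pixels.

```bash
python3 - <<'E'
import cv2
from station import *
for n,(x,y,w,h) in {"scene":(255,160,150,125),"side":(240,165,135,110)}.items():
    im=read_camera(n)[:,:,::-1]
    cv2.imwrite(f"pics/{n}1.png",cv2.resize(im[y:y+h,x:x+w],None,fx=5,fy=5,interpolation=cv2.INTER_CUBIC)[:600])
E
```

```text
(no output)
```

View pics/scene1.png

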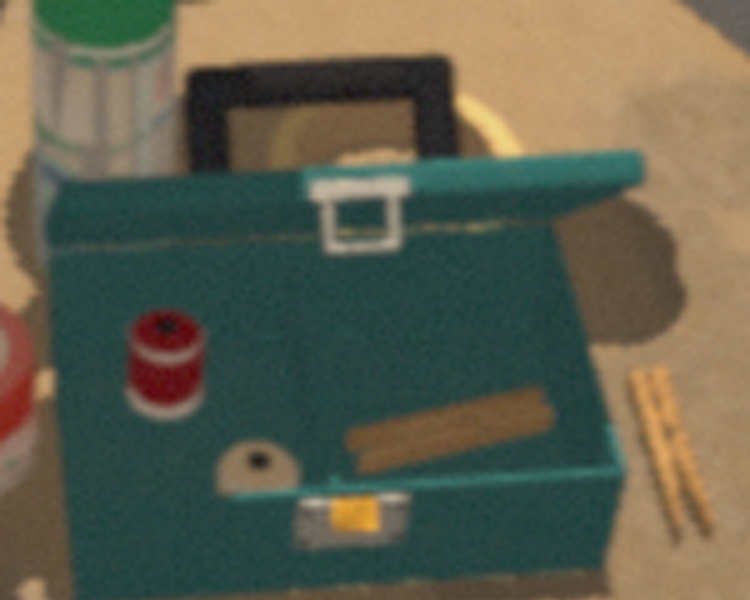

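View pics/side1.png

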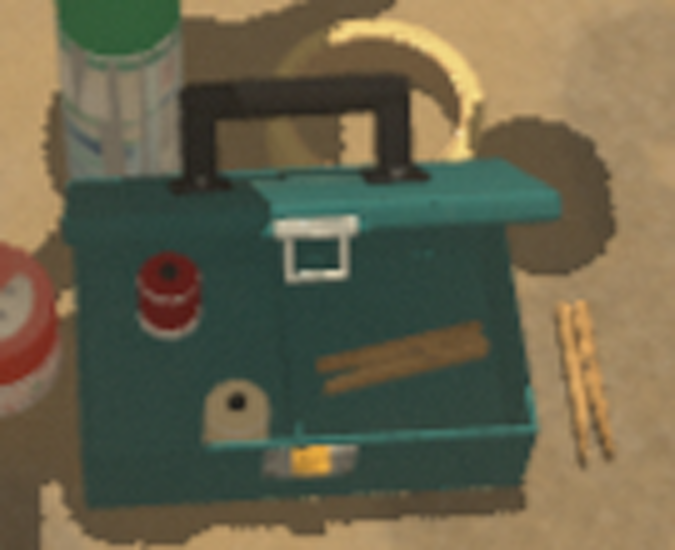

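The enlarged crops give these pixels. I'll fit the box pose and lid angle to them in both views.
- **Scene crop:** catch (357,515), bar centre (321,82), front bottom corners (78,605) and (604,569).
- **Side crop:** catch (312,460), bar centre (296,97), front bottom corners (87,505) and (525,485).

```bash
cat > geo.py <<'E'
import numpy as np
from station import camera_info
def proj(n,P):
    c=camera_info(n); T=c["T"]; K=c["intrinsics"]
    p=(np.atleast_2d(P)-T[:3,3])@T[:3,:3]
    q=(p*[1,-1,-1])@K.T
    return q[:,:2]/q[:,2:]
def lidpt(x,y,z,a):
    rx,rz=x-.062,z-.0535
    return np.array([.062+rx*np.cos(a)+rz*np.sin(a),y,.0535-rx*np.sin(a)+rz*np.cos(a)])
def world(p,X,Y,yaw,z0=0):
    c,s=np.cos(yaw),np.sin(yaw)
    return np.array([X+c*p[0]-s*p[1],Y+s*p[0]+c*p[1],p[2]+z0])
E
python3 - <<'E'
from geo import *
from scipy.optimize import least_squares
# crop px: catch, botL, botR, grip, barL, barR
obs={"scene":((255,160),[(357,515),(78,605),(604,569),(321,82),(187,87),(455,78)]),
     "side":((240,165),[(312,460),(87,505),(525,485),(296,97),(181,104),(411,94)])}
def pts(v):
    X,Y,yaw,a,xf,xc,hw=v
    L=[(-xc,0,.041),(-xf,hw,0),(-xf,-hw,0)]+[lidpt(.004,y,.0985,a) for y in (0,.045,-.045)]
    return np.array([world(np.array(p),X,Y,yaw) for p in L])
def res(v):
    r=[]
    for n,(o,u) in obs.items():
        r.append((proj(n,pts(v))-((np.array(u)+.5)/5-.5+o)).ravel())
    r.append((np.array(v[4:])-[.059,.062,.091])/.002)
    return np.concatenate(r)
s=least_squares(res,[.55,-.1,0,.7,.058,.062,.092],loss="soft_l1")
print(s.x.round(4)); print(res(s.x).round(1)); print(pts(s.x).round(3))
E
```

```text
[ 0.4726  0.0674 -0.4914  0.782   0.0591  0.0619  0.0899]
[-0.5 -0.2 -0.3 -0.7  0.5 -0.7 -0.  -0.3 -0.3  0.2 -0.  -0.9  0.   0.4
  0.2  0.9 -0.3  0.4  0.3  0.5  0.2  0.2  0.4  0.   0.1 -0.  -0.5]
[[0.418 0.097 0.041]
 [0.463 0.175 0.   ]
 [0.378 0.016 0.   ]
 [0.519 0.043 0.126]
 [0.54  0.082 0.126]
 [0.498 0.003 0.126]]
```

The fit is good, with residuals under 1 px: box at (0.473, 0.067), yaw -0.49, lid at 0.78 rad. Next I'll check the can's clearance and the wrist orientation options.

```bash
cat >> geo.py <<'E'
from scipy.spatial.transform import Rotation as Rot
BOX=(.4726,.0674,-.4914)
def quat(yaw,flip=1):
    y=flip*np.array([np.cos(yaw),np.sin(yaw),0]); z=np.array([0,0,-1.]); x=np.cross(y,z)
    return list(Rot.from_matrix(np.c_[x,y,z]).as_quat(scalar_first=True))
def ray(n,u,v,z):
    c=camera_info(n);K=c["intrinsics"];T=c["T"]
    d=np.linalg.inv(K)@[u,v,1]; d=T[:3,:3]@(d*[1,-1,-1]); o=T[:3,3]
    return o+d*(z-o[2])/d[2]
E
python3 - <<'E'
from geo import *
from station import *
X,Y,w=BOX
def tobox(p): d=p[:2]-[X,Y]; return np.array([np.cos(w)*d[0]+np.sin(w)*d[1],-np.sin(w)*d[0]+np.cos(w)*d[1]]).round(3)
for n,u,v,z in [("scene",395/1.4286,197/1.4286,.171),("side",377/1.4286,217/1.4286,.171),("scene",353/1.4286,325/1.4286,.05),("side",341/1.4286,320/1.4286,.05)]:
    print(n,tobox(ray(n,u,v,z)))
for f in (1,-1):
    for p in [(-.02,0,.25),(-.036,0,.06),(.004,0,.08),(.004,0,.22)]:
        q=inverse_kinematics(list(world(np.array(p),*BOX)),quat(w,f)); print(f,p,None if q is None else np.round(q,2))
print(get_ft_force(),get_qvel().round(3) if hasattr(get_qvel(),'round') else '')
E
```

```text
scene [0.101 0.066]
side [0.101 0.065]
scene [0.016 0.123]
side [0.015 0.123]
1 (-0.02, 0, 0.25) [ 0.14  0.12  1.93 -0.    1.09  0.63]
1 (-0.036, 0, 0.06) [ 0.16  0.41  2.1  -0.    0.63  0.65]
1 (0.004, 0, 0.08) [ 0.11  0.41  2.02 -0.    0.71  0.6 ]
1 (0.004, 0, 0.22) [ 0.11  0.19  1.92 -0.    1.03  0.6 ]
-1 (-0.02, 0, 0.25) [ 0.14  0.12  1.93 -0.    1.09 -2.51]
-1 (-0.036, 0, 0.06) [ 0.16  0.41  2.1  -0.    0.63 -2.49]
-1 (0.004, 0, 0.08) [ 0.11  0.41  2.02 -0.    0.71 -2.54]
-1 (0.004, 0, 0.22) [ 0.11  0.19  1.92 -0.    1.03 -2.54]
[0.39059194 0.45666911 0.31102371] [ 0.001 -0.003 -0.003 -0.001  0.001  0.002]
```

```bash
python3 - <<'E'
from geo import *
from station import *
X,Y,w=BOX; q=quat(w)
W=lambda p:list(world(np.array(p),*BOX))
command_gripper(0.0)
p0=get_tcp_pos(); movel([p0[0],p0[1],.28],v=.25)
def c(a):
    r=.104+.007*(1-a/.78)
    P=lidpt(.062-r,0,.0645,a)
    return np.array([P[0]+.0135,-.004,P[2]])
s=c(.78)
move_pose(W(s+[0,0,.06]),q)
print("hit",movel(W(s+[0,0,-.006]),v=.04,until_force=1.2),get_tcp_pos().round(4),np.round(W(s),4))
for a in [.6,.45,.3,.2,.12]:
    movel(W(c(a)),v=.06,until_force=20); print(a,np.round(get_ft_force(),1),np.round(get_tcp_pos()-W(c(a)),4))
h=movel(W(c(0)+[0,0,-.012]),v=.025,until_force=18)
print(h,np.round(get_ft_force(),1),get_tcp_pos().round(4),np.round(W(c(0)),4),get_time())
E
```

```text
hit False [0.479  0.0595 0.1286] [0.4789 0.0595 0.1345]
0.6 [0.3 0.3 0.3] [-0.0006  0.0002 -0.0002]
0.45 [-0.8  0.2  0.6] [-0.0007  0.     -0.0005]
0.3 [ 0.2 -0.6 -0.5] [-0.0006  0.     -0.0005]
0.2 [ 0.5 -0.3  0.1] [-0.0006 -0.     -0.0005]
0.12 [-0.5  1.1 -0.2] [-0.0005 -0.     -0.0004]
False [ 0.  -0.5  0.4] [0.4396 0.0806 0.0526] [0.4394 0.0806 0.0645] 9.2667
```

No force was felt at any point, so I'm looking before going on.

```bash
python3 - <<'E'
import cv2
from station import *
im=read_camera("side")[:,:,::-1]
cv2.imwrite("pics/side2.png",cv2.resize(im[100:300,180:440],None,fx=3,fy=3,interpolation=cv2.INTER_CUBIC))
E
```

```text
(no output)
```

View pics/side2.png

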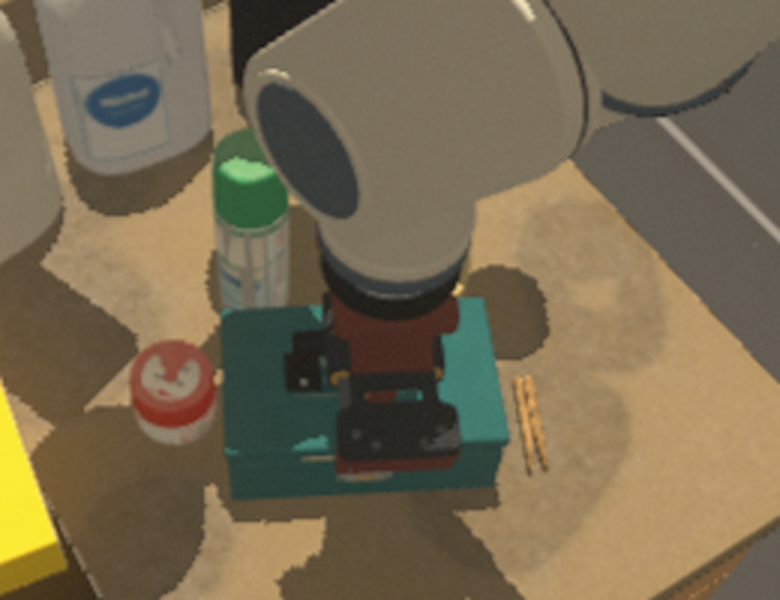

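```bash
python3 - <<'E'
from geo import *
from station import *
import cv2
print(get_grip_width(),get_finger_force(),get_ft_force(),get_ft_torque(),get_effort(),get_tcp_pos(),get_ee_rot(),quat(BOX[2]))
p=(proj("side",get_tcp_pos())-[180,100])*3; print(p)
im=read_camera("wrist")[:,:,::-1]
cv2.imwrite("pics/w3.png",cv2.resize(im,(800,600)))
E
```

```text
0.007074819001199956 0.0 [ 0.43862447 -0.81662628  0.37257971] [ 0.01878699 -0.01834152 -0.01968864] [ 6.46738001e-03 -4.20759916e+01 -1.48851085e+01  3.78220947e-02
 -3.22656019e-02 -2.35373977e-05] [0.43962862 0.08063208 0.05264147] [9.97380751e-05 8.57868489e-01 5.13869245e-01 2.09928385e-04] [np.float64(0.0), np.float64(0.85786382735152), np.float64(0.5138770803624165), np.float64(0.0)]
[[369.37889914 426.37736299]]
```

View pics/w3.png

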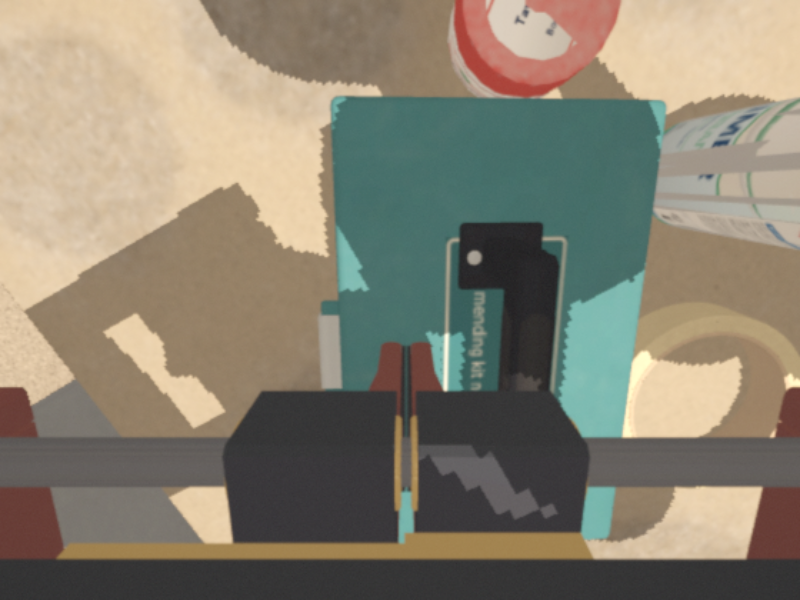

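The picture shows the lid nearly shut with the tips over its front, but the force reading is about zero. I'll refit the pose and lid angle from these two views: side corners (228,452), (507,440), (222,312), (485,300); wrist corners (333,98), (664,100).

```bash
cat >> geo.py <<'E'
def projw(P,pos,q):
    c=camera_info("wrist"); K=c["intrinsics"]
    T=np.eye(4); T[:3,:3]=Rot.from_quat(q,scalar_first=True).as_matrix(); T[:3,3]=pos
    T=T@c["tool_from_camera"]
    p=(np.atleast_2d(P)-T[:3,3])@T[:3,:3]
    r=(p*[1,-1,-1])@K.T
    return r[:,:2]/r[:,2:]
E
python3 - <<'E'
from geo import *
from station import *
from scipy.optimize import least_squares
side=(np.array([(228,452),(507,440),(222,312),(485,300),(232,498),(498,485)])+.5)/3-.5+[180,100]
wr=np.array([(333,98),(664,100)])*.7
pos,q=get_tcp_pos(),get_ee_rot()
def pts(v):
    X,Y,w,a,xf,hl=v
    L=[lidpt(-xf,hl,.0645,a),lidpt(-xf,-hl,.0645,a),lidpt(.062,hl,.0645,a),lidpt(.062,-hl,.0645,a),np.array((-.059,.0899,0)),np.array((-.059,-.0899,0))]
    return np.array([world(p,X,Y,w) for p in L])
def res(v):
    P=pts(v)
    return np.r_[(proj("side",P)-side).ravel(),(projw(P[[0,2]],pos,q)-wr).ravel()/2,(v[4]-.06)/.003,(v[5]-.092)/.002]
s=least_squares(res,[*BOX,.05,.06,.092],loss="soft_l1")
print(s.x.round(4),res(s.x).round(1))
for a in (0,.1): print(a,least_squares(lambda u:res(np.r_[u[:3],a,u[3:]]),[*BOX,.06,.092],loss="soft_l1").cost)
print(get_time())
E
```

```text
[ 0.4664  0.0713 -0.4885  0.0565  0.0521  0.0911] [-0.6  0.8  1.1 -0.2 -0.4 -0.8 -0.3 -1.3  0.2  4.2 -1.   3.8 -0.1  0.2
  0.6  0.3 -2.6 -0.5]
0 12.592375873936708
0.1 12.242962809852365
9.3667
```

```bash
python3 - <<'E'
from geo import *
from station import *
import cv2
p=get_tcp_pos(); e0=np.array(get_effort())
print(np.array(get_ft_force()).round(2))
movel([p[0],p[1],p[2]+.02],v=.1); print(np.array(get_ft_force()).round(2),(np.array(get_effort())-e0).round(2))
movel([p[0],p[1],.3],v=.25)
im=read_camera("side")[:,:,::-1][175:280,225:375]; im2=read_camera("scene")[:,:,::-1][175:290,255:405]
f=lambda i:cv2.resize(i,None,fx=2.6,fy=2.6,interpolation=cv2.INTER_CUBIC)
cv2.imwrite("pics/a4.png",np.vstack([f(im),f(im2)]) if 0 else np.hstack([f(im),f(im2)[:f(im).shape[0]]]))
print(np.array(get_ft_force()).round(2),get_time(),im.shape,im2.shape)
E
```

```text
[ 0.74  0.25 -0.53]
[ 0.16  0.48 -0.84] [-0.    0.3  -1.86  0.    0.05  0.  ]
[-0.27  0.63 -0.67] 10.875 (105, 150, 3) (115, 150, 3)
```

View pics/a4.png

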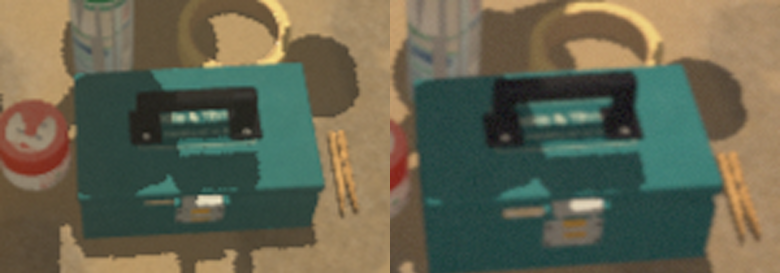

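The lid is down over the front in both views, but they don't show whether it is latched. I'll probe downward in small steps, logging force and joint effort.

```bash
python3 - <<'E'
from geo import *
from station import *
W=lambda p:list(world(np.array(p),*BOX))
movel(W((-.040,-.004,.085)),v=.25); t=get_time()
for z in np.arange(.080,.0459,-.002):
    h=movel(W((-.040,-.004,z)),v=.05,until_force=25)
    f=np.mean([get_ft_force() for _ in range(5)],axis=0)
    print(round(z,3),h,round(get_tcp_pos()[2],4),f.round(1),np.array(get_effort())[1:5].round(2))
    if h or f[2]>15: break
print(t,get_time())
E
```

```text
0.08 False 0.0805 [ 0.7 -0.2  0.4] [-4.020e+01 -1.686e+01  4.000e-02 -8.000e-02]
0.078 False 0.0781 [-0.4 -0.9 -0.7] [-4.054e+01 -1.669e+01  4.000e-02 -5.000e-02]
0.076 False 0.0759 [0.9 0.  0.2] [-4.063e+01 -1.651e+01  4.000e-02 -5.000e-02]
0.074 False 0.0739 [-0.4 -0.4 -0.8] [-4.070e+01 -1.636e+01  4.000e-02 -5.000e-02]
0.072 False 0.0719 [ 0.2  0.1 -0.5] [-4.079e+01 -1.621e+01  4.000e-02 -5.000e-02]
0.07 False 0.0699 [-0.6 -0.3 -0.8] [-4.089e+01 -1.606e+01  4.000e-02 -5.000e-02]
0.068 False 0.0679 [-1.3 -0.3  1. ] [-4.099e+01 -1.592e+01  4.000e-02 -5.000e-02]
0.066 False 0.0659 [-0.6  0.3 -0.9] [-4.109e+01 -1.577e+01  4.000e-02 -5.000e-02]
0.064 False 0.0639 [-0.6 -0.2 -1.6] [-4.119e+01 -1.562e+01  4.000e-02 -5.000e-02]
0.062 False 0.0619 [-0.1  0.4 -0.1] [-4.129e+01 -1.547e+01  4.000e-02 -5.000e-02]
0.06 False 0.0599 [-0.2  0.5  0.3] [-4.139e+01 -1.532e+01  4.000e-02 -5.000e-02]
0.058 False 0.0579 [-0.4  0.2 -0.4] [-4.150e+01 -1.517e+01  4.000e-02 -5.000e-02]
0.056 False 0.0559 [-1.1  0.6  0.2] [-4.160e+01 -1.502e+01  4.000e-02 -5.000e-02]
0.054 False 0.0539 [0.1 0.4 0.6] [-4.170e+01 -1.487e+01  4.000e-02 -5.000e-02]
0.052 False 0.0519 [-0.4 -0.5  0.8] [-4.181e+01 -1.474e+01  4.000e-02 -6.000e-02]
0.05 False 0.05 [0.8 0.3 0.2] [-4.172e+01 -1.437e+01 -1.000e-02  1.000e-02]
0.048 False 0.0479 [-0.5 -0.3  0.6] [-4.206e+01 -1.439e+01  5.000e-02 -3.000e-02]
0.046 False 0.0458 [0.6 0.1 0.7] [-4.213e+01 -1.427e+01  4.000e-02 -5.000e-02]
11.8833 16.3833
```

The effort kinks at about z = 0.050, so real contact comes about 15 mm lower than the reported TCP suggests, and the lid is still unlatched. I'll keep descending until the force builds.

```bash
python3 - <<'E'
from geo import *
from station import *
import cv2
W=lambda p:list(world(np.array(p),*BOX))
for z in np.arange(.044,.0259,-.0015):
    h=movel(W((-.040,-.004,z)),v=.05,until_force=14)
    f=np.mean([get_ft_force() for _ in range(5)],axis=0)
    print(round(z,4),h,round(get_tcp_pos()[2],4),f.round(1),np.array(get_effort())[1:3].round(2))
    if h or f[2]>13: break
print(get_time(),proj("scene",get_tcp_pos()),proj("side",get_tcp_pos()))
a=read_camera("scene")[:,:,::-1][130:290,240:420]; b=read_camera("side")[:,:,::-1][130:290,220:400]
cv2.imwrite("pics/a5.png",cv2.resize(np.hstack([a,b]),None,fx=2.2,fy=2.2,interpolation=cv2.INTER_CUBIC))
E
```

```text
0.044 False 0.0441 [-0.1  0.1  2.7] [-41.   -13.76]
0.0425 False 0.0436 [-5.3 -0.3 21.4] [-33.76 -13.34]
16.8833 [[325.8333911  250.63763123]] [[303.02785828 246.19175169]]
```

View pics/a5.png

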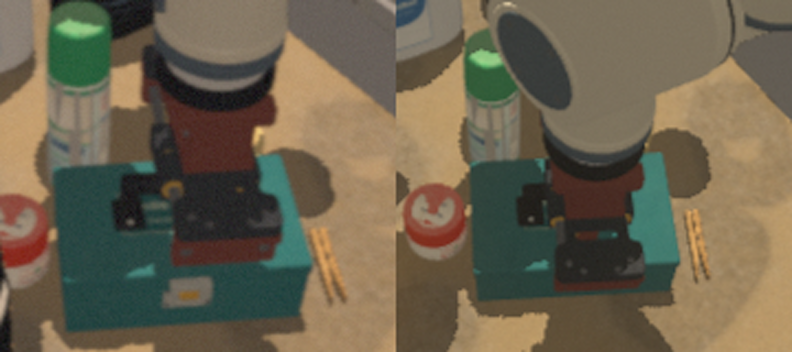

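The force reached 21 N with the lid bottomed, at a reported z of 0.0436 where 0.0645 was expected. Before grasping I'll check the tool height against the cameras, using the red gripper-body corners: scene (319.5,249) and (365,248), side (292,261) and (332,260).

```bash
python3 - <<'E'
from geo import *
from station import *
from scipy.optimize import least_squares
p=np.array(get_tcp_pos());q=get_ee_rot();R=Rot.from_quat(q,scalar_first=True).as_matrix()
for s,d in [((319.5,249),(291.8,261)),((365,248),(332,260.5))]:
    r=least_squares(lambda P:np.r_[proj("scene",P)[0]-s,proj("side",P)[0]-d],[.4,.1,.1])
    print(r.x.round(3),"in tool",(R.T@(r.x-p)).round(3),r.cost)
# wrist view w3: tool offset that explains lid left corners + handle knob, for lid angles
pw=np.array([.43963,.08063,.05264]);obs=np.array([(333,98),(664,100)])*.7
for a in (0,.05,.1):
  for xf in (.055,.060):
    L=np.array([world(lidpt(x,.091,.0645,a),*BOX) for x in (-xf,.062)])
    r=least_squares(lambda d:(projw(L,pw+d,q)-obs).ravel(),[0,0,0]); print(a,xf,r.x.round(4),r.cost.round(2), "dz=0 proj",(projw(L,pw,q)/.7).round(0).tolist())
E
```

```text
[0.382 0.146 0.144] in tool [ 0.03  -0.077 -0.1  ] 0.82119724539542
[0.35  0.087 0.139] in tool [-0.037 -0.077 -0.095] 0.11792410524023655
0 0.055 [ 0.0037 -0.0042  0.0044] 0.36 dz=0 proj [[347.0, 103.0], [685.0, 103.0]]
0 0.06 [-0.0003 -0.0034  0.0119] 0.36 dz=0 proj [[332.0, 103.0], [685.0, 103.0]]
0.05 0.055 [ 0.0038 -0.004   0.0053] 0.12 dz=0 proj [[347.0, 100.0], [687.0, 103.0]]
0.05 0.06 [-0.0002 -0.0031  0.0129] 0.12 dz=0 proj [[331.0, 100.0], [687.0, 103.0]]
0.1 0.055 [ 0.0042 -0.0037  0.0059] 1.73 dz=0 proj [[347.0, 97.0], [688.0, 103.0]]
0.1 0.06 [ 0.0002 -0.0028  0.0134] 1.73 dz=0 proj [[332.0, 97.0], [688.0, 103.0]]
```

Three things agree: the contact height, the triangulated gripper body and the force. The real tips sit about 20 mm above the reported TCP. I'll release, then grasp the handle with that offset and a force guard, shifted 8 mm along the bar away from the can.

```bash
python3 - <<'E'
from geo import *
from station import *
import cv2
W=lambda p:list(world(np.array(p),*BOX))
movel(W((-.040,-.004,.14)),v=.15)
command_gripper(1.0)
movel(W((.004,-.008,.14)),v=.15)
h=movel(W((.004,-.008,.064)),v=.08,until_force=5)
print(h,get_tcp_pos()[2],get_ft_force(),get_time())
a=read_camera("scene")[:,:,::-1][130:290,240:420]; b=read_camera("side")[:,:,::-1][130:290,220:400]
cv2.imwrite("pics/a6.png",cv2.resize(np.hstack([a,b]),None,fx=2.2,fy=2.2,interpolation=cv2.INTER_CUBIC))
E
```

```text
False 0.06435297019561279 [-0.21095166  0.51060186 -0.25891339] 20.7
```

View pics/a6.png

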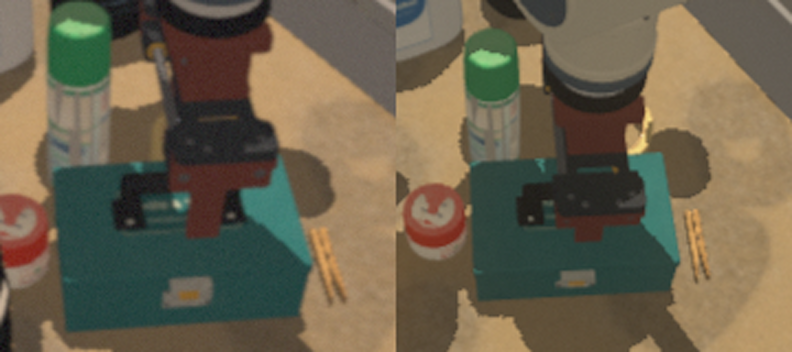

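The white loop sits round the brass wedge, so the catch looks latched, and the front finger is down ahead of the bar about 12 mm right of its centre. I'll shift 4 mm left, grip, and test-lift slightly.

```bash
python3 - <<'E'
from geo import *
from station import *
import cv2
W=lambda p:list(world(np.array(p),*BOX))
movel(W((.004,-.004,.064)),v=.05,until_force=5)
command_gripper(0.0)
print("w mm",get_grip_width()*88,get_finger_force(),np.round(get_ft_force(),1),np.round(get_tcp_pos(),4))
p=np.array(get_tcp_pos())
movel(list(p+[0,0,.02]),v=.03)
print("w",get_grip_width()*88,get_finger_force(),np.mean([get_ft_force() for _ in range(20)],axis=0).round(2),np.round(get_ft_torque(),2),get_time())
a=read_camera("scene")[:,:,::-1][110:290,240:420]; b=read_camera("side")[:,:,::-1][110:290,220:400]
cv2.imwrite("pics/a7.png",cv2.resize(np.hstack([a,b]),None,fx=2.2,fy=2.2,interpolation=cv2.INTER_CUBIC))
E
```

```text
w mm 13.86738584647073 29.99704599380493 [-0.3  0.9 -5.5] [0.4738 0.0619 0.0636]
w 13.786220125397803 29.997263252735138 [ 0.56  0.13 -5.28] [-0.08 -0.06 -0.02] 22.9833
```

View pics/a7.png

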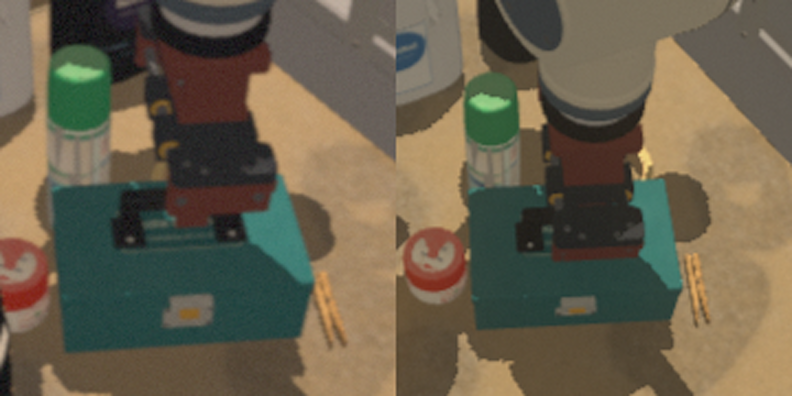

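The box hangs with the catch still holding the lid shut; the weight is about 5.3 N and the torque small. I'll lift to full height and check it from the brass wedge in both views.

```bash
python3 - <<'E'
from geo import *
from station import *
import cv2
from scipy.optimize import least_squares
p=np.array(get_tcp_pos())
movel([p[0],p[1],.0636+.119],v=.06); wait(.5)
print(np.round(get_tcp_pos(),4),get_grip_width()*88,get_finger_force(),np.mean([get_ft_force() for _ in range(20)],axis=0).round(2),np.round(get_ft_torque(),2),get_time())
out=[];obs={}
for n in ("scene","side"):
    im=read_camera(n)[:,:,::-1]
    g=proj(n,world(np.array([-.062,0,.041]),*BOX,.12))[0]
    x,y=np.round(g).astype(int); c=im[y-25:y+25,x-25:x+25]
    m=cv2.inRange(cv2.cvtColor(c,cv2.COLOR_BGR2HSV),(12,120,110),(32,255,255))
    M=cv2.moments(m,True); print(n,M["m00"],g)
    if M["m00"]>3: obs[n]=np.array([M["m10"]/M["m00"]+x-25,M["m01"]/M["m00"]+y-25]); print(obs[n])
    out.append(im[y-90:y+70,x-90:x+90])
if len(obs)==2:
    print(least_squares(lambda P:np.concatenate([proj(n,P)[0]-obs[n] for n in obs]),[.42,.1,.16]).x.round(4), world(np.array([-.062,0,.041]),*BOX,.12))
cv2.imwrite("pics/a8.png",cv2.resize(np.hstack(out),None,fx=2.2,fy=2.2,interpolation=cv2.INTER_CUBIC))
E
```

```text
[0.4736 0.0619 0.1826] 13.81968752231586 29.997266829013824 [ 0.49 -0.81 -5.64] [-0.09 -0.05 -0.01] 25.3833
scene 51.0 [331.92249071 210.84052447]
[330.94117647 208.35294118]
side 23.0 [305.7589866 227.1879529]
[304.65217391 225.04347826]
[0.4211 0.0966 0.1634] [0.41793627 0.09665536 0.161     ]
```

View pics/a8.png

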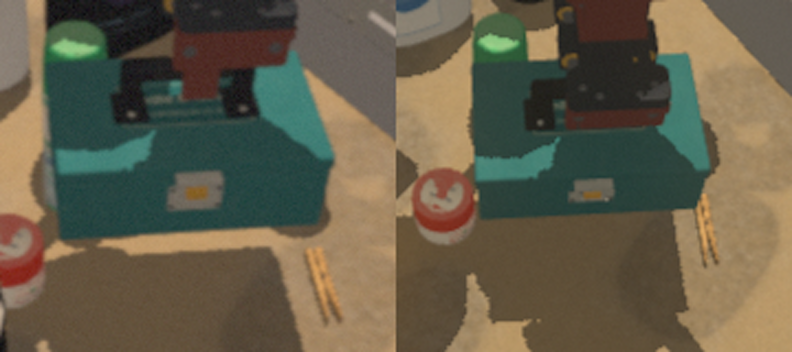

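The wedge triangulates to z = 0.163, so the underside is about 12.2 cm up. The box is level and shut, the neighbours are where they were, and the hold is steady.

```bash
python3 -c "
from station import *
print(get_qvel(),get_time()); print(job_done())"
```

```text
[ 0.00157071 -0.00163496  0.00041416 -0.00126879  0.00022145 -0.00138397] 25.4833
the job is handed in; nothing more can be done
None
```

The mending box's lid is shut on its catch, and I handed the job in at about 25.5 s with the arm holding the box level by its handle, underside about 12 cm above the worktop, and the tape roll, can, jar and peg untouched as far as the pictures show.

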